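Load the section plates under the stage clips and shut the frost cover

ROBOT

A 6-joint arm with a two-finger parallel gripper is mounted at the origin on a cart in front of the work surface, level with it; the furniture and walls round the work are solid. World frame = base frame: x ahead of the robot, y to its left, z up, the work surface at z = 0. Lengths are in m, angles in rad, forces in N, time in s.
With the tool pointing down it reaches from about 0.3 to 0.775 m from the base axis. Payload 14.6 kg.
Tool frame: the origin (TCP) lies at the centre of the arm's flange, where the gripper is bolted on; the fingertips stand 173 mm ahead of it and the grasp point (between the pads) lies 155 mm ahead of it; z points along the fingers, y is the line along which they close (so a half turn about z gives the same grasp; the last joint's range is limited). The gripper opens to 85 mm and grips with 20 to 120 N. Pads are 22 mm wide; open, the fingers measure 114 mm over their backs; the gripper's body (76 mm by 85 mm) begins 54 mm behind the grasp point. The pads swing forward as they close: fully open they stand 13 mm farther back than shut.
Start: joints at [-0.067, 0.3, 1.521, -0, 1.321, -0.067], TCP at [0.55, -0, 0.405] pointing down, gripper open.
Joint ranges: [-3.03, 3.03], [-0.79, 2.21], [0.23, 2.52], [-1.04, 4.18], [0, 3.07], [-2.55, 2.55]. Speed limits (rad/s): [2.22, 2.22, 2.57, 3.14, 3.14, 3.14].

INTERFACE

Orientations are given as a unit quaternion [x, y, z, w].
In Python, from rig import status, imaging, workorder gives the robot as it stands.
- The arm moves only by the shell command python3 -m inch 'ROWS' [FORCE]. ROWS is a JSON object whose key "increments" holds a list of rows, 1 to 12 of them, each of 7 numbers: dx, dy, dz in fractions of the full range, 1 being 60 cm, then a rotation vector rx, ry, rz in fractions of the full range, 1 being 4 rad, then the opening from 0.0 (shut) to 1.0 (fully open); each row is the pose to reach, as a shift and turn from the pose commanded when the command began, along the tool's axes at that moment; what a row does not reach only later rows make up. A row lasts 1/8 s, in which the tool goes at most 0.0625 m and 0.188 rad, less where a joint would pass 70% of its speed; a pose out of reach is approached as far as the arm can. The fingers move at their own pace and stop on an object; FORCE is the grip in N (left out, the last holds). Time passes only in rows, so rows that do not move let the fingers close. It prints the time, the measured TCP pose, the force, the opening and the grip force at its end. A shift or turn number past 1, either way, is cut back to 1. Input that does not fit is refused with a message, and nothing moves.
- status.get_obs(): the state, without advancing time (a new reading comes with each control period).
- imaging.snapshot(name): name is "scene" or "side" or "wrist"; returns (picture, depth): 420x560x3 uint8, red, green, blue; 420x560 float32, m along the optical axis (not along the pixel's ray), 0 where there is no reading.
- imaging.camera_info(name): a dict with "fx", "fy", "cx", "cy" (pixels), "k1" (the pictures are not rectified: a ray, as slopes to the right and down, at radius r is drawn at 1 + k1 r^2 times it, then the intrinsics apply), "extrinsics" (4x4, takes a point from camera to world coordinates). Camera axes: x right, y down, z forward; pixel columns grow to the right and rows downward; lengths in m; the calibration is good to about 2 mm. A picture is of the moment at which its call begins: read the wrist's pose just before it. camera_info takes no time and is no camera call; for the wrist camera it gives the pose at the moment of the call.
- workorder.sign_off(): hands the job in; it is judged then, once.
The state is a dict: "time_s": time; "joint_pos": joint angles; "joint_velocities": joint speeds; "joint_efforts": joint torques, N m; "position": TCP position; "eef_rot": TCP orientation; "force": force on the tool from outside, world axes, zero at the start; "torque": the same for the moment, N m; "finger_gap": opening from 0.0 (shut) to 1.0 (fully open); "gripper_force": force on a finger pad.
Only numpy, scipy, OpenCV 4.12 (cv2) and the standard library are available. Lean on these libraries where they do the work, as an engineer would, in place of code of your own. Each camera call takes 0.05 s, during which the arm holds its last target. There are 200 camera calls.

TASK

Open the frost cover of the viewing stage and load every 80 mm glass section plate from the chill plate, one to a bay in any bay: slide it flat along the bed under the two spring clips, home to the stop, so that both clips snap down behind it. Lay the look-alike plates of other lengths flat in the return rack, and when the stage is loaded shut the cover over it. Do not knock over the two vials.

Things in the scene. Friction and masses are not known exactly. Their poses are not given: they have to be found in the camera images.
- stage: fixed viewing stage, base 168 x 216 x 10 mm, with three parallel bays 65 mm apart. Origin at bench level under bay2's home place; x = the direction plates are slid in (away from the robot), y left, z up. Each bay's bed is 26 mm wide, top 30 mm above the bench, from x=-0.088 (small sloped lip in front, to -0.096) to an upright stop (44 mm high) at x=+0.0405. Beside the beds is room for fingers
- bay1 (a point): left bay (at stage y=+0.065): the point on the bed top, 30 mm above the bench, where a home 80 mm plate has its origin (0.5 mm further in when it touches the stop); axes as the stage's. Side cheeks (34 mm high) from x=+0.010 to the stop, 38.5 mm apart, flared in front of that to 45 mm apart at x=-0.003, centre the plate; hold it by its rear half
- bay2 (a point): middle bay (at stage y=0), as bay1. A plate set flat on the front of the bed ahead of the clips and pushed along x lifts the clips by their ramps (4 to 10 N), runs under the toes, and the toes snap down behind its rear edge in the last 2.5 mm before the stop. A shorter plate lies loose there; a longer one keeps the clips up
- bay3 (a point): right bay (at stage y=-0.065), as bay1. Plates in neighbouring bays leave 29 mm between them
- clip1l (a joint): bay1's left spring clip, rad: 0 = down (bay empty, or snapped behind a plate), about 0.045 = toe lifted on a plate; 2 N at the toe. Steel leaf 8 mm wide, 11 mm left of the bay's centre line, hinged at the stop, 8 mm above the bed; its hooked toe, 1.2 mm above the bed, is at bay x=-0.042 to -0.046; before it a 25 degree upturned ramp to x=-0.066, 11 mm above the bed
- clip1r (a joint): bay1's right spring clip, as clip1l but 11 mm right of bay1's centre line; rad, 0 = down, about 0.045 = lifted on a plate
- clip2l (a joint): bay2's left spring clip, as clip1l but 11 mm left of bay2's centre line; rad, 0 = down, about 0.045 = lifted on a plate
- clip2r (a joint): bay2's right spring clip, as clip1l but 11 mm right of bay2's centre line; rad, 0 = down, about 0.045 = lifted on a plate
- clip3l (a joint): bay3's left spring clip, as clip1l but 11 mm left of bay3's centre line; rad, 0 = down, about 0.045 = lifted on a plate
- clip3r (a joint): bay3's right spring clip, as clip1l but 11 mm right of bay3's centre line; rad, 0 = down, about 0.045 = lifted on a plate
- cover (a joint): frost cover: clear panel in a grey frame, 196 mm wide, 135 mm from hinge to front edge, turning about the stage's y axis. rad: 0 = shut (level), 1.85 = fully open against its stop. Beyond 1.6 (leaning backwards) it stays open; let go below 1.4 it sinks shut by itself in 2 to 5 s on its damper. Lifting it takes 1 to 3 N at the tab
- cover_tab (a point): middle of the finger tab (projecting 45 mm, 40 mm wide along y, 10 mm thick) that continues the cover's plane at the middle of its front edge; 162 mm from the hinge line, 64 mm above the bench when shut, 0.22 m when open. It can be pinched from above by its 40 mm width and turns between the fingers as the cover swings
- cover_hinge (a point): middle of the cover's hinge line, 64 mm above the bench, at x=+0.070 of the stage; axes as the stage's
- rack: fixed return rack right of the stage: a pad 116 (x) x 30 (y) mm, top 16 mm above its origin, with upright end lips 108 mm apart and 30 mm high, and two 5 mm posts on each side, 42 mm clear across, 32 mm high, 60 mm apart along x. A plate is laid on the pad between lips and posts, lengthwise along x, and a second on top of it. Origin: centre of its underside, 2 mm above the bench
- chill: fixed dark metal chill plate 93 (x) x 390 (y) x 10 mm lying on the bench in front of the stage, on which the glass plates wait; origin: centre of its underside
- plate_a: glass plate 80 x 36 x 6 mm, 43 g, with a grey rock section stuck flat on top and a white ground label strip 14 mm wide across one short end. Starts flat on the chill plate; may be absent. Origin: centre of its underside; x along its length (the label end is at -x), y across its 36 mm width, z up. The right length for the stage.
- plate_b: glass plate 80 x 36 x 6 mm, 43 g, with a grey rock section stuck flat on top and a white ground label strip 14 mm wide across one short end. Starts flat on the chill plate; may be absent. Origin: centre of its underside; x along its length (the label end is at -x), y across its 36 mm width, z up. The right length for the stage.
- plate_c: glass plate 80 x 36 x 6 mm, 43 g, with a grey rock section stuck flat on top and a white ground label strip 14 mm wide across one short end. Starts flat on the chill plate; may be absent. Origin: centre of its underside; x along its length (the label end is at -x), y across its 36 mm width, z up. The right length for the stage.
- plate_short: glass plate 65 x 36 x 6 mm, 35 g, with a grey rock section stuck flat on top and a white ground label strip 14 mm wide across one short end. Starts flat on the chill plate; may be absent. Origin: centre of its underside; x along its length (the label end is at -x), y across its 36 mm width, z up. Too short for the stage.
- plate_long: glass plate 95 x 36 x 6 mm, 51 g, with a grey rock section stuck flat on top and a white ground label strip 14 mm wide across one short end. Starts flat on the chill plate; may be absent. Origin: centre of its underside; x along its length (the label end is at -x), y across its 36 mm width, z up. Too long for the stage.
- vial_1: small upright glass sample vial with black cap, 25 mm diameter, 57 mm high, to the left of the stage; origin at its foot, z up
- vial_2: small upright glass sample vial with white cap, 25 mm diameter, 57 mm high, to the left of the stage; origin at its foot, z up

How it is judged:
On the way, in this order (a step that is already met when the one before it is completed fails the run):
1. the frost cover is open (value of joint cover above 1.5 rad), for 0.2 s.
2. every 80 mm plate is home in a bay with both clips snapped down behind it (((distance between plate_a and bay1 below 0.006 m and angle between the x axis of plate_a and the x axis of bay1, either way round below 0.1 rad and value of joint each of clip1l, clip1r below 0.02 rad) or (distance between plate_a and bay2 below 0.006 m and angle between the x axis of plate_a and the x axis of bay2, either way round below 0.1 rad and value of joint each of clip2l, clip2r below 0.02 rad) or (distance between plate_a and bay3 below 0.006 m and angle between the x axis of plate_a and the x axis of bay3, either way round below 0.1 rad and value of joint each of clip3l, clip3r below 0.02 rad)) and ((distance between plate_b and bay1 below 0.006 m and angle between the x axis of plate_b and the x axis of bay1, either way round below 0.1 rad and value of joint each of clip1l, clip1r below 0.02 rad) or (distance between plate_b and bay2 below 0.006 m and angle between the x axis of plate_b and the x axis of bay2, either way round below 0.1 rad and value of joint each of clip2l, clip2r below 0.02 rad) or (distance between plate_b and bay3 below 0.006 m and angle between the x axis of plate_b and the x axis of bay3, either way round below 0.1 rad and value of joint each of clip3l, clip3r below 0.02 rad)) and ((distance between plate_c and bay1 below 0.006 m and angle between the x axis of plate_c and the x axis of bay1, either way round below 0.1 rad and value of joint each of clip1l, clip1r below 0.02 rad) or (distance between plate_c and bay2 below 0.006 m and angle between the x axis of plate_c and the x axis of bay2, either way round below 0.1 rad and value of joint each of clip2l, clip2r below 0.02 rad) or (distance between plate_c and bay3 below 0.006 m and angle between the x axis of plate_c and the x axis of bay3, either way round below 0.1 rad and value of joint each of clip3l, clip3r below 0.02 rad))), for 0.2 s.
3. the frost cover is shut over the loaded stage (all of step 2 and value of joint cover below 0.06 rad), for 0.2 s.
At the end, for the whole second after the job is handed in: Every 80 mm plate present is within 6 mm of a bay's home place, square within 0.1 rad, both its clips down (below 0.02 rad); every 65 or 95 mm plate present lies flat and at rest on the rack's pad or on the other plate there; the cover is shut (below 0.06 rad) (all of step 3 and x of plate_short in the frame of rack between -0.03 and 0.03 m and y of plate_short in the frame of rack between -0.012 and 0.012 m and z of plate_short in the frame of rack between 0.012 and 0.028 m and angle between each of plate_short, plate_long's own z axis and vertical below 0.15 rad and linear speed of each of plate_short, plate_long below 0.03 m/s and x of plate_long in the frame of rack between -0.03 and 0.03 m and y of plate_long in the frame of rack between -0.012 and 0.012 m and z of plate_long in the frame of rack between 0.012 and 0.028 m); the robot touches nothing.
It fails at once if the black-capped vial is knocked over (angle between vial_1's own z axis and vertical above 0.6 rad).
It fails at once if the white-capped vial is knocked over (angle between vial_2's own z axis and vertical above 0.6 rad).
Of plate_a, plate_b, plate_c only 2 to 3 are there at a start; the rules pass over those that are not, and their reading is None.
Of plate_short, plate_long only 1 to 2 are there at a start; the rules pass over those that are not, and their reading is None.
At some moment in a run one of plate_a, plate_b, plate_c, plate_short, plate_long may be knocked a few centimetres aside while the robot is not near it.
Once in a run the grip may slacken for a moment while it holds something.
It also fails if it takes over 210 s, if anything falls off the work surface, if the arm or the gripper's body presses on something with over 40 N, if the wrist force passes 120 N, or if a joint passes its speed limit or range.

## Working session

There is one attempt and no reset: what is moved stays moved. The work goes in short steps, Python scripts to look and compute and a shell command to move; the robot and the scene stay as the last step left them, time stands still between calls to the robot, and variables do not carry over. Pictures are saved under pics/ and viewed, at most 14 in all, crops included, and the job is handed in when it is done.

```bash
ls; mkdir -p pics; cat > h.py <<'E'
import numpy as np, cv2
from rig import status, imaging
def snap(n,f=None):
    info=imaging.camera_info(n); p,d=imaging.snapshot(n)
    if f: cv2.imwrite('pics/'+f,p[:,:,::-1])
    return p,d,info
def ray(info,u,v):
    x=(np.asarray(u,float)-info['cx'])/info['fx']; y=(np.asarray(v,float)-info['cy'])/info['fy']
    r0=np.hypot(x,y); r=r0.copy() if hasattr(r0,'copy') else r0
    for _ in range(20): r=r0/(1+info['k1']*r*r)
    s=1/(1+info['k1']*r*r)
    return np.stack([x*s,y*s,np.ones_like(x)],-1)
def onplane(info,u,v,z):
    T=np.array(info['extrinsics']); d=ray(info,u,v)@T[:3,:3].T; o=T[:3,3]
    return o+d*((z-o[2])/d[...,2])[...,None]
def pts(info,d):
    v,u=np.mgrid[:d.shape[0],:d.shape[1]]; T=np.array(info['extrinsics'])
    return (ray(info,u,v)*d[...,None])@T[:3,:3].T+T[:3,3]
def proj(info,P):
    T=np.array(info['extrinsics']); c=(np.asarray(P)-T[:3,3])@T[:3,:3]; x=c[...,0]/c[...,2]; y=c[...,1]/c[...,2]
    k=1+info['k1']*(x*x+y*y); return np.stack([info['fx']*x*k+info['cx'],info['fy']*y*k+info['cy']],-1)
E
python3 - <<'E'
from h import *
for n in ('scene','side','wrist'):
    p,d,i=snap(n,n+'0.png'); np.savez('/tmp/%s0.npz'%n,p=p,d=d); print(n,i)
print(status.get_obs())
E
```

```text
pics
scene {'fx': 472.20882731461427, 'fy': 472.20882731461427, 'cx': 284.7990076582285, 'cy': 210.1778512703747, 'k1': -0.16766401898408614, 'extrinsics': array([[ 0.79153243, -0.3566741 ,  0.49624591,  0.07532028],
       [-0.61076178, -0.48976392,  0.62217469, -0.7639907 ],
       [ 0.02112974, -0.79555948, -0.60550693,  0.57765972],
       [ 0.        ,  0.        ,  0.        ,  1.        ]])}
side {'fx': 433.6045829528679, 'fy': 433.6045829528679, 'cx': 283.5459547457374, 'cy': 205.09142123400753, 'k1': -0.05643422599195155, 'extrinsics': array([[ 0.99906034, -0.01409014,  0.04098676,  0.46225055],
       [-0.04104463, -0.61132637,  0.79031349, -0.89849294],
       [ 0.01392066, -0.79125314, -0.61133025,  0.57865723],
       [ 0.        ,  0.        ,  0.        ,  1.        ]])}
wrist {'fx': 356.50751447462625, 'fy': 356.50751447462625, 'cx': 282.0747091235039, 'cy': 206.37515970583888, 'k1': -0.08147676256982676, 'extrinsics': array([[ 9.99999201e-01, -8.35108809e-04, -9.49238192e-04,
         5.49187484e-01],
       [-1.09350091e-03, -9.48148247e-01, -3.17826534e-01,
       
[... 217 characters left out ...]
s': array([-6.66080195e-02,  3.00338522e-01,  1.52144942e+00,  6.64915349e-08,
        1.32070455e+00, -6.65997277e-02]), 'joint_velocities': array([ 0.00074852, -0.00289486, -0.001078  , -0.00107212, -0.00097513,
        0.00039427]), 'joint_efforts': array([ 1.15317634e-03, -5.43663168e+01, -3.61884356e+01, -9.07762978e-05,
        3.16729136e-03,  4.75633647e-05]), 'position': array([ 5.49971997e-01, -5.47150347e-06,  4.04249674e-01]), 'eef_rot': array([ 7.07109647e-01,  7.07103772e-01, -2.96235978e-04, -3.38628713e-04]), 'force': array([ 0.2631913 , -0.28812849,  0.47344589]), 'torque': array([-0.0210721 , -0.00013575, -0.02805123]), 'gripper_force': 0.0, 'finger_gap': 1.001943896291828}
```

View pics/scene0.png

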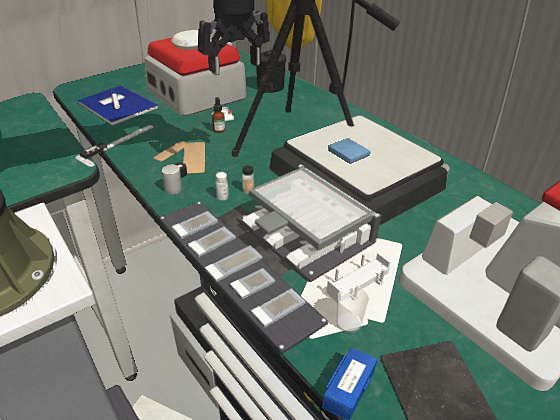

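View pics/wrist0.png

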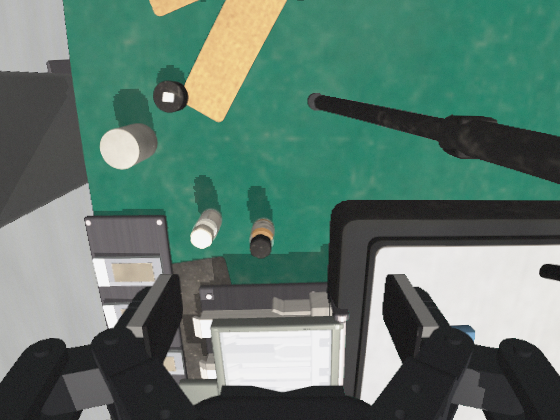

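View pics/side0.png

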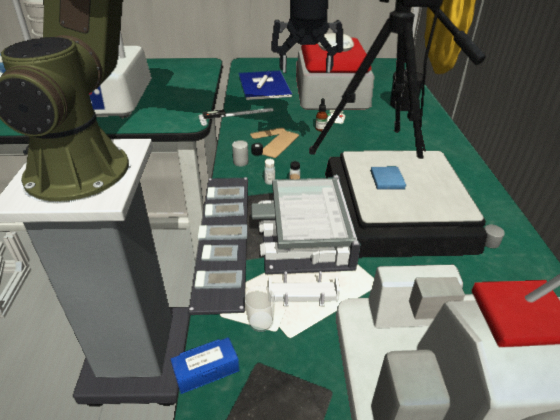

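The scene shows five plates on the chill plate (scene px about (195,222), (210,240), (232,262), (253,283), (278,308)), the shut cover at (315,205), the rack at (360,280) with a cup beside it at (350,310), and the vials at (222,186) and (248,178). The side view agrees, with the chill plate at (220,245). Next I'll get coarse numbers from the depth.

```bash
python3 - <<'E'
from h import *
from scipy import ndimage as nd
for n in ('scene','side'):
    z=np.load('/tmp/%s0.npz'%n); i=imaging.camera_info(n); P=pts(i,z['d']); p=z['p'].astype(int)
    q=(lambda u,v: np.round(P[v,u],3))
    L={'scene':dict(tab=(266,226),lid=(310,205),cornerR=(378,207),lidfarL=(293,170),capw=(222,176),capb=(248,169),rack1=(331,292),rack2=(388,262),cup=(350,318),b1=(199,232)),
       'side':dict(tab=(262,212),lid=(310,205),capw=(269,161),capb=(295,165),rack1=(272,290),rack2=(336,290),cup=(260,300))}[n]
    for k,(u,v) in L.items(): print(n,k,q(u,v))
    g=(P[...,2]>0.004)&(P[...,2]<0.02)&(P[...,0]>.3)&(P[...,0]<.55)&(P[...,1]<.3)&(P[...,1]>-.4)&(p.sum(2)<240)&(z['d']>0)
    l,k=nd.label(g); s=nd.sum(g,l,range(1,k+1)); m=l==1+np.argmax(s)
    Q=P[m]; print(n,'chill',m.sum(),np.percentile(Q,[1,50,99],axis=0).round(3), cv2.minAreaRect((Q[:,:2]*1000).astype(np.float32)))
    hi=(P[...,2]>0.013)&(P[...,2]<0.03)&(P[...,0]>.3)&(P[...,0]<.5)&(p.sum(2)>250)&(P[...,1]<.3)&(P[...,1]>-.4)
    l,k=nd.label(hi)
    for j in range(1,k+1):
        if (l==j).sum()>100:
            vv,uu=np.where(l==j); W=onplane(i,uu,vv,0.016)
            print(n,j,(l==j).sum(),np.round(W[:,:2].mean(0),3),[np.round(a,1) for a in cv2.minAreaRect((W[:,:2]*1000).astype(np.float32))])
E
```

```text
scene tab [ 0.44  -0.257  0.068]
scene lid [ 0.54  -0.254  0.067]
scene cornerR [ 0.65  -0.322  0.056]
scene lidfarL [ 0.604 -0.125  0.052]
scene capw [ 0.469 -0.065  0.057]
scene capb [ 0.525 -0.076  0.059]
scene rack1 [ 0.465 -0.402  0.013]
scene rack2 [ 0.575 -0.421  0.032]
scene cup [ 0.434 -0.474  0.04 ]
scene b1 [ 0.371 -0.137  0.008]
scene chill 344 [[ 0.45  -0.356  0.004]
 [ 0.455 -0.237  0.008]
 [ 0.468 -0.147  0.011]] ((460.6059265136719, -249.59768676757812), (18.015649795532227, 214.70556640625), 1.8745595216751099)
scene 6 120 [0.398 0.025] [array([399.4,  28.9]), array([43.5, 34.6]), np.float64(64.1)]
scene 8 177 [ 0.469 -0.173] [array([ 470.9, -169.6]), array([63.8, 36.7]), np.float64(37.2)]
scene 10 539 [ 0.371 -0.12 ] [array([ 371.8, -121. ]), array([81.2, 40.9]), np.float64(0.6)]
scene 14 329 [ 0.477 -0.246] [array([ 479.8, -244.1]), array([54.7, 40.6]), np.float64(0.1)]
scene 15 599 [ 0.371 -0.181] [array([ 372.8, -180.5]), array([80.1, 39.3]), np.float64(1.5)]
scene 17 369 [ 0.479 -0.31 ] [array([ 482.5, -309.3]), array([55.9, 40. ]), np.float64(1.0)]
scene 18 830
[... 633 characters left out ...]
8201904296875, 136.61846923828125), 0.6094737648963928)
side 7 336 [ 0.374 -0.121] [array([ 373.5, -120.7]), array([37.6, 79.6]), np.float64(88.9)]
side 9 388 [ 0.374 -0.182] [array([ 374.8, -182. ]), array([78.9, 38.3]), np.float64(5.7)]
side 11 214 [ 0.465 -0.243] [array([ 464.8, -244.2]), array([33.3, 43. ]), np.float64(0.2)]
side 12 561 [ 0.376 -0.253] [array([ 375.9, -253.6]), array([93.9, 38.3]), np.float64(1.1)]
side 13 323 [ 0.472 -0.31 ] [array([ 475.3, -309. ]), array([40.5, 50.8]), np.float64(88.5)]
side 14 450 [ 0.374 -0.311] [array([ 374.6, -311.3]), array([36.3, 66.2]), np.float64(85.9)]
side 16 742 [ 0.378 -0.376] [array([ 377.4, -376.3]), array([80.4, 38.5]), np.float64(0.6)]
```

The rows are not in the units I measure in: shifts go in shares of 60 cm and turns go in shares of 4 rad. I convert before sending: -0.22 m / 0.6 = -0.3667, -0.13 m / 0.6 = -0.2167, -1.571 rad / 4 = -0.3928.

```bash
python3 -m inch '{"increments": [[-0.1, -0.05, -0.0167, 0, 0, -0.045, 1], [-0.2, -0.1, -0.05, 0, 0, -0.09, 1], [-0.2833, -0.1667, -0.0833, 0, 0, -0.135, 1], [-0.3667, -0.2167, -0.1, 0, 0, -0.18, 1], [-0.3667, -0.2167, -0.1, 0, 0, -0.225, 1], [-0.3667, -0.2167, -0.1, 0, 0, -0.27, 1], [-0.3667, -0.2167, -0.1, 0, 0, -0.315, 1], [-0.3667, -0.2167, -0.1, 0, 0, -0.36, 1], [-0.3667, -0.2167, -0.1, 0, 0, -0.3928, 1], [-0.3667, -0.2167, -0.1, 0, 0, -0.3928, 1], [-0.3667, -0.2167, -0.1, 0, 0, -0.3928, 1]]}' 40
python3 - <<'E'
from h import *
o=status.get_obs(); print(o['position'],o['joint_pos'].round(2))
p,d,i=snap('wrist','w1.png'); np.savez('/tmp/w1.npz',p=p,d=d,i=np.array(i,dtype=object)); print(np.round(i['extrinsics'],3))
E
```

```text
time_s: 1.52
position: [0.42, -0.22, 0.4646]
eef_rot: [0.001, 1.0, 0.0, -0.0]
force: [0.6, 0.3, 0.2]
finger_gap: 1.0
gripper_force: 0.0
[ 0.4199916  -0.21998033  0.46460813] [-0.56  0.09  1.64 -0.    1.42 -2.13]
[[ 0.004  0.948  0.317  0.338]
 [ 1.    -0.004 -0.002 -0.22 ]
 [-0.001  0.317 -0.948  0.434]
 [ 0.     0.     0.     1.   ]]
```

View pics/w1.png

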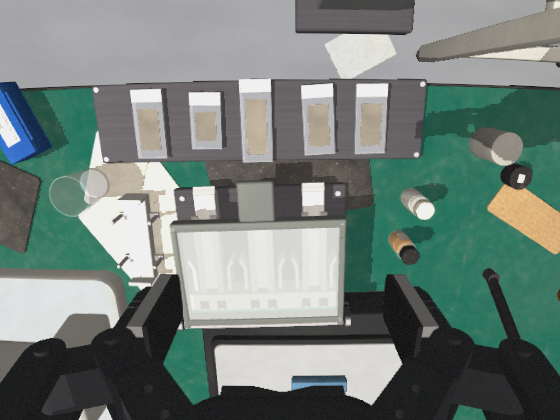

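The wrist view shows the five plates at u = 148, 205, 256, 319 and 371 (v about 120), the cover at (172..347, 220..328), the tab at (238..274, 183..221), the rack at (140,240) with a clear cup at (80,190), and the vials at (420,205) and (405,247).

```bash
python3 - <<'E'
from h import *
z=np.load('/tmp/w1.npz',allow_pickle=True); i=z['i'].item(); p=z['p'];d=z['d'];P=pts(i,d)
def s(n,L,zz):
    print(n,[tuple(onplane(i,u,v,zz)[:2].round(4)) for u,v in L])
s('cover',[(172,221),(344,220),(347,326),(182,328)],.069)
s('tab',[(238,183),(274,183),(274,220),(238,220)],.069)
print('tabz',P[200,256].round(3),P[226,200].round(3))
s('basefront',[(175,184),(345,181)],.01); s('screws',[(181,197),(338,193)],.01)
s('rackposts',[(118,216),(124,263),(157,204),(160,253)],.034)
print(P[216,118],P[263,124],P[230,135])
s('chill',[(94,86),(427,80),(424,158),(103,162)],.010)
s('vial caps',[(424,211),(408,254)],.057); s('cup',[(95,183),(65,195)],.04)
# plates
g=p.astype(int).min(2)
x=P[...,0];y=P[...,1]
m=((g>110)&(x>.325)&(x<.428)&(y<-.05)&(y>-.42)&(P[...,2]<.03)).astype(np.uint8)
c,_=cv2.findContours(m,0,2)
for k in c:
    if cv2.contourArea(k)>400:
        W=onplane(i,k[:,0,0],k[:,0,1],.016)[:,:2]*1000
        print('plate',[np.round(a,1) for a in cv2.minAreaRect(W.astype(np.float32))])
r=cv2.resize(p[100:340,60:380,::-1],None,fx=2.5,fy=2.5,interpolation=cv2.INTER_CUBIC); cv2.imwrite('pics/w1c.png',r)
E
```

```text
cover [(np.float64(0.4764), np.float64(-0.3428)), (np.float64(0.4759), np.float64(-0.1533)), (np.float64(0.6158), np.float64(-0.1417)), (np.float64(0.6188), np.float64(-0.3462))]
tab [(np.float64(0.4336), np.float64(-0.2677)), (np.float64(0.4338), np.float64(-0.2296)), (np.float64(0.4756), np.float64(-0.2301)), (np.float64(0.4754), np.float64(-0.2695))]
tabz [ 0.453 -0.249  0.069] [ 0.482 -0.312  0.071]
basefront [(np.float64(0.4499), np.float64(-0.3538)), (np.float64(0.447), np.float64(-0.1438))]
screws [(np.float64(0.4667), np.float64(-0.3478)), (np.float64(0.4624), np.float64(-0.1518))]
rackposts [(np.float64(0.4832), np.float64(-0.421)), (np.float64(0.547), np.float64(-0.4233)), (np.float64(0.468), np.float64(-0.3705)), (np.float64(0.5326), np.float64(-0.3745))]
[ 0.48894048 -0.42894946  0.01813811] [ 0.55244491 -0.42854248  0.02359692] [ 0.50757854 -0.40892255  0.01920568]
chill [(np.float64(0.3311), np.float64(-0.4396)), (np.float64(0.3274), np.float64(-0.0545)), (np.float64(0.4182), np.float64(-0.0483)), (np.float64(0.4211), np.float64(-0.4417))]
vial caps [(np.float64(0.47), np.float64(-0.0601)), (np.float64(0.5238), np.float64(-0.0726))]
cup [(np.float64(0.4399), np.float64(-0.4398)), (np.float64(0.4543), np.float64(-0.48))]
plate [array([ 373.4, -309.9]), array([37.2, 65. ]), np.float64(89.1)]
plate [array([ 376.1, -387.7]), array([59.3, 81.7]), np.float64(89.5)]
plate [array([ 372.1, -119. ]), array([81. , 37.8]), np.float64(1.2)]
plate [array([ 373.1, -179.6]), array([80.7, 37.1]), np.float64(3.9)]
plate [array([ 374.3, -256.6]), array([95.4, 50.4]), np.float64(3.3)]
```

View pics/w1c.png

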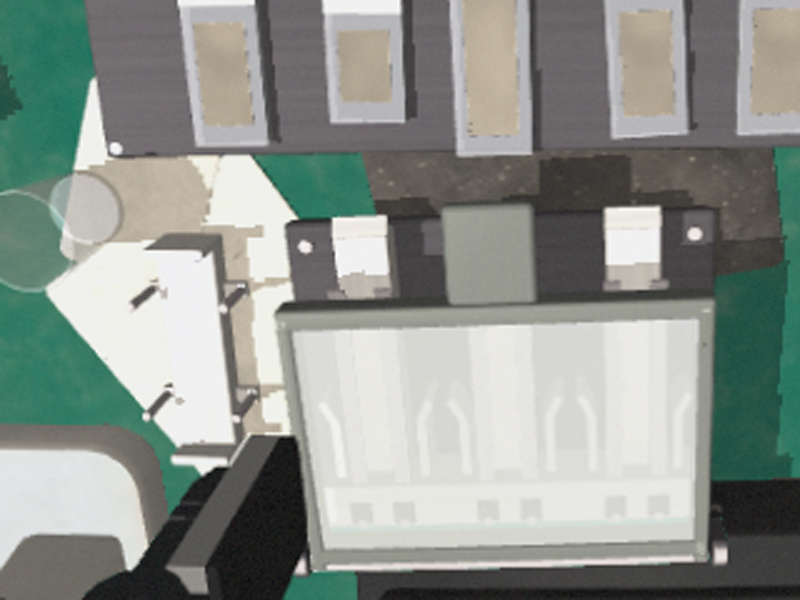

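The crop shows the tab (crop px 443..535, 203..305) and the white bed fronts of bays 3 and 1. The cover is square to the stage. The tab middle comes out at about (0.4535,-0.249). Next I go above the tab and pinch it.

In the tool's units: 0.245 m / 0.6 = 0.4083, -0.032 m / 0.6 = -0.0533.

```bash
python3 -m inch '{"increments": [[-0.0533, -0.0483, 0.1, 0, 0, 0, 1], [-0.0533, -0.0483, 0.2, 0, 0, 0, 1], [-0.0533, -0.0483, 0.3, 0, 0, 0, 1], [-0.0533, -0.0483, 0.35, 0, 0, 0, 1], [-0.0533, -0.0483, 0.3833, 0, 0, 0, 1], [-0.0533, -0.0483, 0.4083, 0, 0, 0, 1], [-0.0533, -0.0483, 0.4083, 0, 0, 0, 1], [-0.0533, -0.0483, 0.4083, 0, 0, 0, 0.3], [-0.0533, -0.0483, 0.4083, 0, 0, 0, 0.3], [-0.0533, -0.0483, 0.4083, 0, 0, 0, 0.3], [-0.0533, -0.0483, 0.4083, 0, 0, 0, 0.3], [-0.0533, -0.0483, 0.4083, 0, 0, 0, 0.3]]}' 20
```

```text
time_s: 3.08
position: [0.4521, -0.2489, 0.2205]
eef_rot: [-0.0, 1.0, -0.0, 0.0]
force: [-1.5, 3.8, 7.0]
finger_gap: 0.466
gripper_force: 19.9
```

In the tool's units: -0.191 m / 0.6 = -0.3183, -0.162 m / 0.6 = -0.27.

```bash
python3 -m inch '{"increments": [[-0.005, 0, -0.0533, 0, 0, 0, 0.3], [-0.0217, 0, -0.105, 0, 0, 0, 0.3], [-0.0467, 0, -0.1533, 0, 0, 0, 0.3], [-0.0817, 0, -0.195, 0, 0, 0, 0.3], [-0.125, 0, -0.2283, 0, 0, 0, 0.3], [-0.1733, 0, -0.2517, 0, 0, 0, 0.3], [-0.225, 0, -0.2667, 0, 0, 0, 0.3], [-0.2783, 0, -0.27, 0, 0, 0, 0.3], [-0.3183, 0, -0.2667, 0, 0, 0, 0.3], [-0.3183, 0, -0.2667, 0, 0, 0, 0.3], [-0.3183, 0, -0.2667, 0, 0, 0, 0.3]]}'; python3 - <<'E'
from h import *
p,d,i=snap('scene'); cv2.imwrite('pics/s2.png',cv2.resize(p[80:340,140:460,::-1],None,fx=2,fy=2))
E
```

```text
time_s: 4.45
position: [0.6442, -0.2448, 0.3794]
eef_rot: [-0.002, 1.0, 0.004, -0.001]
force: [-0.4, 33.4, 2.1]
finger_gap: 0.457
gripper_force: 22.6
```

View pics/s2.png

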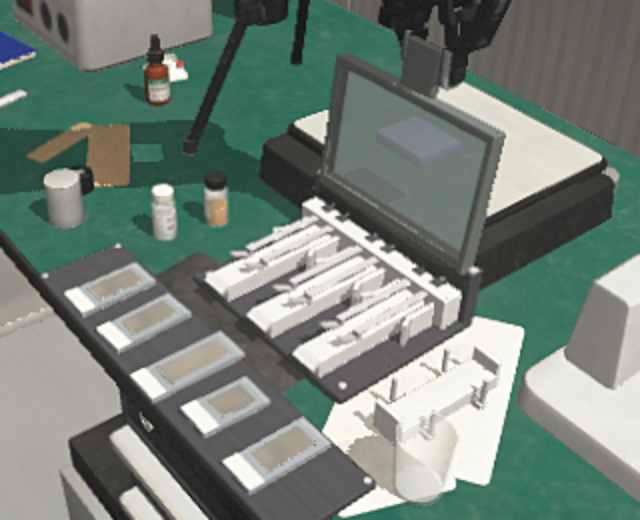

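The cover stands open with the three bays clear (crop px 205..460, 210..370). The sideways force suggests the stage is yawed by about +0.02 rad. I'll release the tab, rise, and go back to measure the bays.

In the tool's units: -0.191 m / 0.6 = -0.3183, -0.16 m / 0.6 = -0.2667.

```bash
python3 -m inch '{"increments": [[-0.3183, 0, -0.2667, 0, 0, 0, 1], [0, 0, 0, 0, 0, 0, 1], [0, 0, 0, 0, 0, 0, 1]]}' >/dev/null 2>&1 && echo no; python3 - <<'E'
from h import *
o=status.get_obs(); print(o['time_s'],o['position'],o['force'],o['finger_gap'])
E
```

```text
no
4.875 [ 0.64092923 -0.24866382  0.37272741] [ 0.08022792 -0.4935686  -0.03583673] 0.9988169310478923
```

In the tool's units: 0.24 m / 0.6 = 0.4, -0.06 m / 0.6 = -0.1.

```bash
python3 -m inch '{"increments": [[0, 0, -0.1, 0, 0, 0, 1], [0.1, 0, -0.15, 0, 0, 0, 1], [0.2, 0, -0.15, 0, 0, 0, 1], [0.3, 0, -0.15, 0, 0, 0, 1], [0.4, 0, -0.1, 0, 0, 0, 1], [0.4, 0, -0.1, 0, 0, 0, 1], [0.4, 0, -0.1, 0, 0, 0, 1]]}'; python3 - <<'E'
from h import *
p,d,i=snap('wrist'); np.savez('/tmp/w2.npz',p=p,d=d,i=np.array(i,dtype=object))
cv2.imwrite('pics/w2.png',cv2.resize(p[60:380,90:380,::-1],None,fx=1.87,fy=1.87,interpolation=cv2.INTER_CUBIC))
E
```

```text
time_s: 5.75
position: [0.4034, -0.2492, 0.4412]
eef_rot: [0.0, 1.0, -0.001, 0.001]
force: [0.5, -0.4, 0.5]
finger_gap: 1.004
gripper_force: 0.0
```

View pics/w2.png

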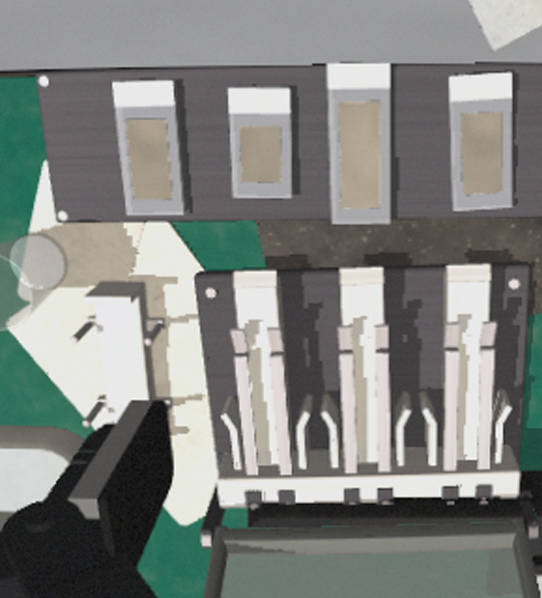

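```bash
python3 - <<'E'
from h import *
z=np.load('/tmp/w2.npz',allow_pickle=True); i=z['i'].item(); p=z['p'];P=pts(i,z['d'])
def s(n,L,zz): 
    W=np.array([onplane(i,u/1.87+90,v/1.87+60,zz)[:2] for u,v in L]); print(n,W.round(4).tolist()); return W
W=s('stop',[(218,478),(520,472)],.044); print(-(W[1]-W[0])[0]/(W[1]-W[0])[1])
W=s('stopback',[(221,506),(519,498)],.044); print(-(W[1]-W[0])[0]/(W[1]-W[0])[1])
W=s('screw',[(211,293),(514,284)],.010);print(-(W[1]-W[0])[0]/(W[1]-W[0])[1])
s('bed3',[(237,300),(280,300)],.03);s('bed2',[(342,300),(384,300)],.03);s('bed1',[(448,300),(491,300)],.03)
s('lip',[(255,270),(361,268),(467,266)],.026); s('crease',[(256,289),(362,286),(468,283)],.03)
s('toe',[(240,353),(274,352),(346,350),(382,350),(452,349),(488,349)],.032)
s('ramptop',[(239,331),(273,330),(345,327),(381,327),(452,324),(487,323)],.041)
v,u=475/1.87+60,369/1.87+90
print(P[int(300/1.87+60),[int(x/1.87+90) for x in (260,365,470)]].round(4))
g=p.astype(int).min(2); x=P[...,0];y=P[...,1]
m=((g>110)&(x>.32)&(x<.425)&(y<-.05)&(y>-.398)&(P[...,2]<.03)&(P[...,2]>.012)).astype(np.uint8)
c,_=cv2.findContours(m,0,2)
for k in c:
    if cv2.contourArea(k)>400:
        W=onplane(i,k[:,0,0],k[:,0,1],.016)[:,:2]*1000
        print('plate',[np.round(a,1) for a in cv2.minAreaRect(W.astype(np.float32))])
r=s('rackpad',[(87,293),(143,290),(152,408),(103,425)],.018)
s('rackpost',[(94,322),(107,401),(161,322),(162,400)],.034)
E
```

```text
stop [[0.5862, -0.3438], [0.5816, -0.146]]
0.023335066996835737
stopback [[0.6087, -0.3436], [0.6023, -0.1449]]
0.032236476323493246
screw [[0.4693, -0.3464], [0.4633, -0.152]]
0.031143081897633512
bed3 [[0.4665, -0.3259], [0.4665, -0.2995]]
bed2 [[0.4665, -0.2615], [0.4665, -0.2359]]
bed1 [[0.4665, -0.1967], [0.4666, -0.1703]]
lip [[0.4485, -0.3145], [0.4472, -0.2499], [0.446, -0.1855]]
crease [[0.4593, -0.3138], [0.4574, -0.2493], [0.4555, -0.185]]
toe [[0.5013, -0.3258], [0.5006, -0.3044], [0.4991, -0.2593], [0.4991, -0.2368], [0.4985, -0.1931], [0.4986, -0.1705]]
ramptop [[0.4824, -0.3237], [0.4817, -0.303], [0.4797, -0.2595], [0.4797, -0.2379], [0.4778, -0.1952], [0.4772, -0.1741]]
[[ 0.4656 -0.3116  0.0311]
 [ 0.4659 -0.2477  0.0303]
 [ 0.4651 -0.184   0.0323]]
plate [array([ 372.6, -309.3]), array([36.9, 64.7]), np.float64(89.8)]
plate [array([ 375.6, -376.5]), array([79.3, 36.7]), np.float64(0.2)]
plate [array([ 372.1, -119.2]), array([80. , 37.5]), np.float64(1.4)]
plate [array([ 372.8, -179.8]), array([80.1, 36.3]), np.float64(3.7)]
plate [array([ 374.3, -251.3]), array([94.6, 35.8]), np.float64(0.7)]
rackpad [[0.4665, -0.4246], [0.4644, -0.3879], [0.5493, -0.3912], [0.5631, -0.427]]
rackpost [[0.4797, -0.4156], [0.5352, -0.4146], [0.4796, -0.3732], [0.534, -0.3782]]
```

The image shows all three empty bays. Bed fronts are at crop px (255,270), (361,268) and (467,266), and the stop line runs from (218,478) to (520,472). From these the stage origin is about (0.5445,-0.2465) with yaw of about +0.028. Plate 1 comes first.

In the tool's units: 0.254 m / 0.6 = 0.4233, 0.24 m / 0.6 = 0.4, -0.028 rad / 4 = -0.007.

```bash
python3 -m inch '{"increments": [[0.05, 0.0833, 0.0667, 0, 0, 0, 0.55], [0.0883, 0.1667, 0.1333, 0, 0, -0.007, 0.55], [0.0883, 0.215, 0.2167, 0, 0, -0.007, 0.55], [0.0883, 0.215, 0.3167, 0, 0, -0.007, 0.55], [0.0883, 0.215, 0.3667, 0, 0, -0.007, 0.55], [0.0883, 0.215, 0.4, 0, 0, -0.007, 0.55], [0.0883, 0.215, 0.4167, 0, 0, -0.007, 0.55], [0.0883, 0.215, 0.4233, 0, 0, -0.007, 0.55], [0.0883, 0.215, 0.4233, 0, 0, -0.007, 0.55]]}' 40;  python3 - <<'E'
from h import *
snap('side','sd3.png')
p,d,i=snap('scene','s3.png')
a=cv2.imread('pics/sd3.png')[150:270,160:300];b=p[170:290,130:270,::-1]
cv2.imwrite('pics/c3.png',cv2.resize(np.hstack([a,b]),None,fx=2.8,fy=2.8,interpolation=cv2.INTER_CUBIC))
E
```

```text
time_s: 6.92
position: [0.3504, -0.1201, 0.1861]
eef_rot: [-0.014, 1.0, -0.0, 0.0]
force: [-0.2, -0.8, 0.2]
finger_gap: 0.552
gripper_force: 0.0
```

View pics/c3.png

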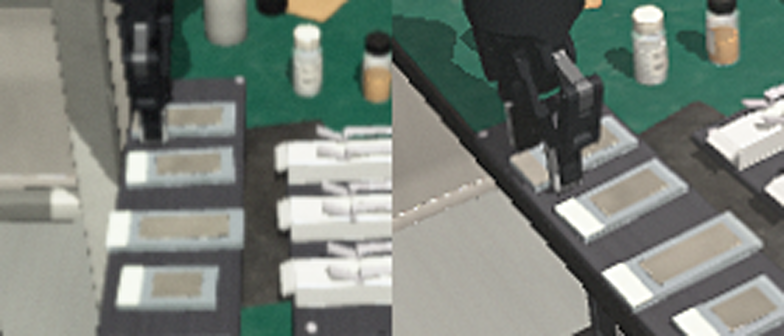

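The fingers stand astride plate 1, with tips slightly above the chill plate. Now a guarded descent in 2 mm steps.

In the tool's units: 0.002 m / 0.6 = 0.0033.

```bash
python3 -m inch '{"increments": [[0, 0, 0.0033, 0, 0, 0, 0.55], [0, 0, 0.0033, 0, 0, 0, 0.55]]}' | grep -E "pos|force"; python3 -m inch '{"increments": [[0, 0, 0.0033, 0, 0, 0, 0.55], [0, 0, 0.0033, 0, 0, 0, 0.55]]}' | grep -E "pos|force"
```

```text
position: [0.35, -0.1201, 0.1838]
force: [0.0, -0.1, -0.6]
gripper_force: 0.0
position: [0.35, -0.12, 0.1816]
force: [0.2, -0.1, -0.2]
gripper_force: 0.0
```

In the tool's units: 0.001 m / 0.6 = 0.0017.

```bash
python3 -m inch '{"increments": [[0, 0, 0.0017, 0, 0, 0, 0.3], [0, 0, 0.0017, 0, 0, 0, 0.3], [0, 0, 0.0017, 0, 0, 0, 0.3], [0, 0, 0.0017, 0, 0, 0, 0.3]]}' 60; python3 -m inch '{"increments": [[0, 0, -0.0167, 0, 0, 0, 0.3], [0, 0, -0.0833, 0, 0, 0, 0.3], [0, 0, -0.1333, 0, 0, 0, 0.3], [0, 0, -0.1333, 0, 0, 0, 0.3]]}'
```

```text
time_s: 8.02
position: [0.3508, -0.1204, 0.1825]
eef_rot: [-0.014, 1.0, -0.001, 0.001]
force: [-9.4, 1.6, 43.6]
finger_gap: 0.401
gripper_force: 70.0
time_s: 8.52
position: [0.3502, -0.1201, 0.2623]
eef_rot: [-0.014, 1.0, -0.001, 0.002]
force: [0.0, 0.5, -0.1]
finger_gap: 0.395
gripper_force: 60.0
```

Plate 1 is gripped. I carry it to the front of bay 1's bed.

In the tool's units: -0.067 m / 0.6 = -0.1117, -0.061 m / 0.6 = -0.1017.

```bash
python3 -m inch '{"increments": [[-0.05, -0.055, 0, 0, 0, 0, 0.3], [-0.1017, -0.1117, 0, 0, 0, 0, 0.3], [-0.1017, -0.1117, 0.0333, 0, 0, 0, 0.3], [-0.1017, -0.1117, 0.075, 0, 0, 0, 0.3], [-0.1017, -0.1117, 0.0917, 0, 0, 0, 0.3], [-0.1017, -0.1117, 0.0917, 0, 0, 0, 0.3]]}'; python3 - <<'E'
from h import *
p,d,i=snap('wrist','w4.png'); np.savez('/tmp/w4.npz',p=p,d=d,i=np.array(i,dtype=object))
a=p[60:340,110:450,::-1]; cv2.imwrite('pics/w4c.png',cv2.resize(a,None,fx=2.1,fy=2.1))
E
```

```text
time_s: 9.28
position: [0.4127, -0.1852, 0.2051]
eef_rot: [-0.014, 1.0, 0.0, -0.001]
force: [0.3, -0.2, 0.6]
finger_gap: 0.394
gripper_force: 60.0
```

View pics/w4c.png

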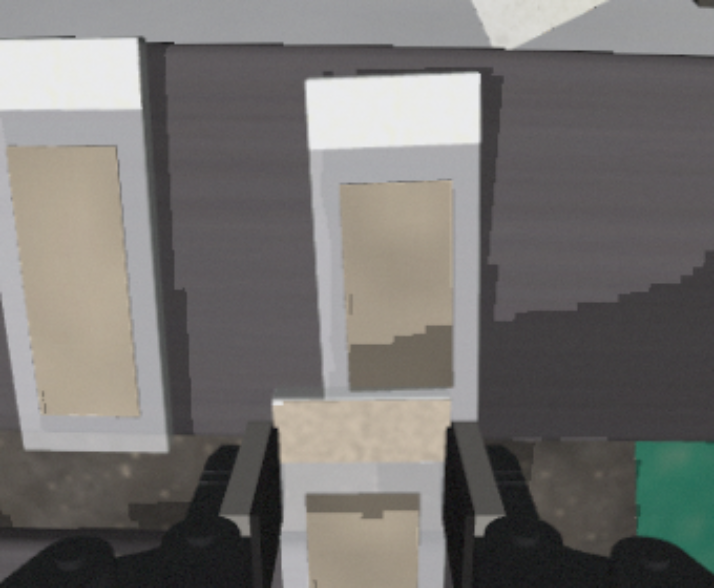

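The plate is gripped square between the fingers, with its label edge at crop (275..450,400). I'll compute where the rear edge is.

In the tool's units: -0.06 m / 0.6 = -0.1, -0.045 m / 0.6 = -0.075.

```bash
python3 - <<'E'
from h import *
z=np.load('/tmp/w4.npz',allow_pickle=True); i=z['i'].item();P=pts(i,z['d'])
for u,v in ((276,402),(449,400)): print(onplane(i,110+u/2.1,60+v/2.1,.039))
print(P[int(60+425/2.1),int(110+362/2.1)], P[int(60+560/2.1),int(110+362/2.1)])
E
python3 -m inch '{"increments": [[0, 0, 0.0025, 0, 0, 0, 0.3], [-0.025, 0, 0.0025, 0, 0, 0, 0.3], [-0.05, 0, 0.0025, 0, 0, 0, 0.3], [-0.075, 0, 0.0025, 0, 0, 0, 0.3], [-0.1, 0, 0.0025, 0, 0, 0, 0.3], [-0.1, 0, 0.0025, 0, 0, 0, 0.3]]}'
```

```text
[ 0.39604964 -0.20336199  0.039     ]
[ 0.39466778 -0.16878897  0.039     ]
[ 0.40044171 -0.18618938  0.03913699] [ 0.43317064 -0.18530252  0.03905797]
time_s: 10.07
position: [0.474, -0.1833, 0.2041]
eef_rot: [-0.015, 1.0, -0.0, 0.0]
force: [1.4, 0.8, -5.7]
finger_gap: 0.403
gripper_force: 43.7
```

In the tool's units: -0.04 m / 0.6 = -0.0667, -0.03 m / 0.6 = -0.05.

```bash
python3 -m inch '{"increments": [[0, 0, 0, 0, 0, 0, 0.3], [-0.025, 0, 0, 0, 0, 0, 0.3], [-0.05, 0, 0, 0, 0, 0, 0.3], [-0.0667, 0, 0, 0, 0, 0, 0.3], [-0.0667, 0, 0, 0, 0, 0, 0.3]]}'  60; python3 -m inch '{"increments": [[-0.0067, 0, 0, 0, 0, 0, 0.3], [-0.0133, 0, 0, 0, 0, 0, 0.3], [-0.0133, 0, 0, 0, 0, 0, 0.3]]}' ; python3 - <<'E'
from h import *
p,d,i=snap('wrist','w5.png'); np.savez('/tmp/w5.npz',p=p,d=d,i=np.array(i,dtype=object))
p2,_,_=snap('scene')
a=cv2.resize(p[160:340,180:380,::-1],(500,450)); b=cv2.resize(p2[160:290,225:345,::-1],(300,325)); b=np.vstack([b,np.zeros((125,300,3),np.uint8)])
cv2.imwrite('pics/w5c.png',np.hstack([a,b]))
E
```

```text
time_s: 10.7
position: [0.513, -0.1824, 0.2042]
eef_rot: [-0.014, 1.0, -0.0, 0.0]
force: [1.9, 0.4, -4.8]
finger_gap: 0.396
gripper_force: 61.6
time_s: 11.08
position: [0.5201, -0.1823, 0.2039]
eef_rot: [-0.014, 1.0, 0.0, -0.002]
force: [-11.3, -0.4, 0.9]
finger_gap: 0.393
gripper_force: 62.2
```

View pics/w5c.png

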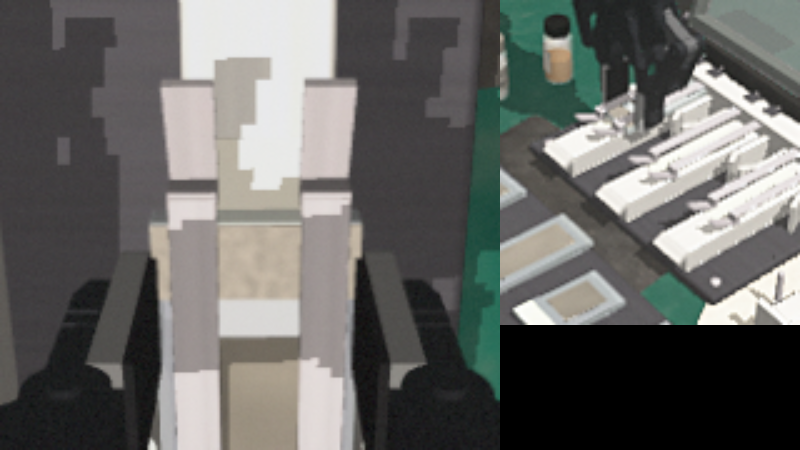

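At home the force switched: x −11 N at the stop, and the clip load on z vanished, so the clips appear to be down behind the rear edge (toes at crop y 192, edge at y 222). I'll release, rise, and look at the stage and plates from above.

The rows are not in the units I measure in: shifts go in shares of 60 cm and turns go in shares of 4 rad. I convert before sending: -0.17 m / 0.6 = -0.2833, 0.06 m / 0.6 = 0.1, -0.037 rad / 4 = -0.0093.

```bash
python3 -m inch '{"increments": [[0, 0, 0, 0, 0, 0, 0.55], [0, 0, 0, 0, 0, 0, 0.55], [0, 0, -0.0333, 0, 0, 0, 0.55], [0, 0, -0.1333, 0, 0, 0, 0.55], [0.1, 0, -0.2333, 0, 0, 0, 0.55], [0.2, 0.005, -0.2833, 0, 0, 0, 0.55], [0.2833, 0.01, -0.2833, 0, 0, -0.0093, 0.55], [0.2833, 0.01, -0.2833, 0, 0, -0.0093, 0.55], [0.2833, 0.01, -0.2833, 0, 0, -0.0093, 0.55]]}'; cat > look.py <<'E'
from h import *
import sys
p,d,i=snap('wrist'); np.savez('/tmp/wl.npz',p=p,d=d,i=np.array(i,dtype=object))
P=pts(i,d); g=p.astype(int).min(2); x=P[...,0];y=P[...,1]
m=((g>110)&(x>.31)&(x<.435)&(y<-.05)&(y>-.43)&(P[...,2]<.022)&(P[...,2]>.0125)).astype(np.uint8)
c,_=cv2.findContours(m,0,2)
for k in c:
    if cv2.contourArea(k)>400:
        W=onplane(i,k[:,0,0],k[:,0,1],.016)[:,:2]*1000
        print('plate',[np.round(a,1) for a in cv2.minAreaRect(W.astype(np.float32))],'px',k[:,0].min(0),k[:,0].max(0))
E
python3 look.py; python3 - <<'E'
from h import *
z=np.load('/tmp/wl.npz',allow_pickle=True); i=z['i'].item();p=z['p']
q=proj(i,[[.46,-.2,.03],[.46,-.165,.03],[.59,-.2,.03],[.59,-.165,.03]]); print(q)
cv2.imwrite('pics/w6.png',p[:,:,::-1])
u0,v0=(q.min(0)-25).astype(int).clip(0);u1,v1=(q.max(0)+25).astype(int)
cv2.imwrite('pics/w6c.png',cv2.resize(p[v0:v1,u0:u1,::-1],None,fx=3.5,fy=3.5,interpolation=cv2.INTER_CUBIC)); print(u0,v0)
E
```

```text
time_s: 12.3
position: [0.3507, -0.1811, 0.3748]
eef_rot: [-0.032, 0.999, -0.001, 0.001]
force: [0.3, 0.0, 0.6]
finger_gap: 0.55
gripper_force: 0.0
plate [array([ 372.7, -179.1]), array([79.1, 35.8]), np.float64(3.8)] px [265 160] [303 238]
plate [array([ 372.9, -309.5]), array([36.5, 65.9]), np.float64(89.2)] px [130 158] [169 225]
plate [array([ 375.4, -376.6]), array([80.1, 36.7]), np.float64(0.2)] px [ 62 150] [105 229]
plate [array([ 374.3, -251.3]), array([95.4, 35.8]), np.float64(0.9)] px [190 148] [228 243]
[[257.93140654 285.55496169]
 [292.48809015 287.51545492]
 [253.6445792  383.38913547]
 [284.10648998 384.98257811]]
228 260
```

View pics/w6c.png

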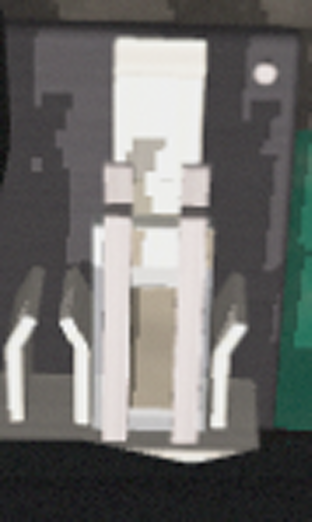

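Plate 1 sits home in bay 1 with its rear edge (crop y≈225) just ahead of the toes (y≈213), centred between the cheeks. Plate 2 is unmoved, so I grasp it now.

In the tool's units: 0.19 m / 0.6 = 0.3167, 0.18 m / 0.6 = 0.3.

```bash
python3 -m inch '{"increments": [[0, 0, 0.1, 0, 0, 0, 0.55], [0, 0, 0.2, 0, 0, 0, 0.55], [0, 0, 0.2667, 0, 0, 0, 0.55], [0, 0, 0.3, 0, 0, 0, 0.55], [0, 0, 0.3167, 0, 0, 0, 0.55], [0, 0, 0.3167, 0, 0, 0, 0.55], [0, 0, 0.3167, 0, 0, 0, 0.3], [0, 0, 0.3167, 0, 0, 0, 0.3], [0, 0, 0.3167, 0, 0, 0, 0.3], [0, 0, 0.3167, 0, 0, 0, 0.3]]}' 60; python3 -m inch '{"increments": [[0, 0, -0.0167, 0, 0, 0.005, 0.3], [0, 0, -0.0833, 0, 0, 0.0093, 0.3], [0, 0, -0.1283, 0, 0, 0.0093, 0.3], [0, 0, -0.1283, 0, 0, 0.0093, 0.3]]}'
```

```text
time_s: 13.6
position: [0.351, -0.1811, 0.1851]
eef_rot: [-0.033, 0.999, -0.0, 0.001]
force: [-0.5, 1.5, 8.2]
finger_gap: 0.393
gripper_force: 60.1
time_s: 14.1
position: [0.3509, -0.1812, 0.2633]
eef_rot: [-0.014, 1.0, -0.001, 0.002]
force: [0.2, -0.0, -0.8]
finger_gap: 0.385
gripper_force: 59.8
```

In the tool's units: -0.071 m / 0.6 = -0.1183, 0.058 m / 0.6 = 0.0967.

```bash
python3 -m inch '{"increments": [[-0.05, -0.0583, 0, 0, 0, 0, 0.3], [-0.1033, -0.1183, 0, 0, 0, 0, 0.3], [-0.1033, -0.1183, 0.0333, 0, 0, 0, 0.3], [-0.1033, -0.1183, 0.075, 0, 0, 0, 0.3], [-0.1033, -0.1183, 0.0967, 0, 0, 0, 0.3], [-0.1033, -0.1183, 0.0967, 0, 0, 0, 0.3]]}'; python3 -m inch '{"increments": [[-0.025, 0, 0, 0, 0, 0, 0.3], [-0.05, 0, 0, 0, 0, 0, 0.3], [-0.075, 0, 0, 0, 0, 0, 0.3], [-0.1, 0, 0, 0, 0, 0, 0.3], [-0.1, 0, 0, 0, 0, 0, 0.3]]}'; python3 -m inch '{"increments": [[-0.025, 0, 0, 0, 0, 0, 0.3], [-0.05, 0, 0, 0, 0, 0, 0.3], [-0.0667, 0, 0, 0, 0, 0, 0.3], [-0.0667, 0, 0, 0, 0, 0, 0.3]]}'; python3 -m inch '{"increments": [[-0.0067, 0, 0, 0, 0, 0, 0.3], [-0.0133, 0, 0, 0, 0, 0, 0.3], [-0.0133, 0, 0, 0, 0, 0, 0.3]]}'
```

```text
time_s: 14.85
position: [0.4144, -0.2501, 0.2025]
eef_rot: [-0.014, 1.0, 0.001, -0.001]
force: [-2.2, 0.8, 3.8]
finger_gap: 0.387
gripper_force: 61.0
time_s: 15.48
position: [0.4759, -0.2488, 0.205]
eef_rot: [-0.014, 1.0, -0.001, 0.001]
force: [0.8, 0.4, 11.6]
finger_gap: 0.39
gripper_force: 62.3
time_s: 15.98
position: [0.5156, -0.2476, 0.205]
eef_rot: [-0.014, 1.0, -0.001, 0.001]
force: [-2.9, 0.2, 12.8]
finger_gap: 0.388
gripper_force: 62.4
time_s: 16.35
position: [0.5222, -0.2476, 0.2048]
eef_rot: [-0.014, 1.0, -0.0, -0.002]
force: [-22.4, -0.2, 23.5]
finger_gap: 0.391
gripper_force: 63.8
```

In the tool's units: 0.172 m / 0.6 = 0.2867, -0.124 m / 0.6 = -0.2067, 0.025 rad / 4 = 0.0063.

```bash
python3 -m inch '{"increments": [[0, 0, 0, 0, 0, 0, 0.55], [0, 0, 0, 0, 0, 0, 0.55], [0, 0, -0.0333, 0, 0, 0, 0.55], [0, 0, -0.1333, 0, 0, 0, 0.55], [0.1, -0.05, -0.2333, 0, 0, 0, 0.55], [0.2, -0.1, -0.2833, 0, 0, 0.0063, 0.55], [0.2867, -0.1667, -0.2833, 0, 0, 0.0063, 0.55], [0.2867, -0.2067, -0.2833, 0, 0, 0.0063, 0.55], [0.2867, -0.2067, -0.2833, 0, 0, 0.0063, 0.55]]}'; python3 look.py;  python3 - <<'E'
from h import *
print(status.get_obs()['joint_pos'].round(3))
z=np.load('/tmp/wl.npz',allow_pickle=True); i=z['i'].item();p=z['p']
cv2.imwrite('pics/w7.png',p[:,:,::-1])
a=p[120:400,200:480,::-1]
cv2.imwrite('pics/w7c.png',cv2.resize(a,None,fx=2.1,fy=2.1,interpolation=cv2.INTER_CUBIC))
E
```

```text
time_s: 17.48
position: [0.3523, -0.3779, 0.3753]
eef_rot: [0.0, 1.0, -0.001, 0.001]
force: [0.1, -0.2, -1.1]
finger_gap: 0.552
gripper_force: 0.0
plate [array([ 373.3, -309.8]), array([36.8, 65. ]), np.float64(89.4)] px [334 166] [376 230]
plate [array([ 375.7, -376. ]), array([79.5, 35.9]), np.float64(0.2)] px [267 161] [305 239]
plate [array([ 374.7, -251.9]), array([95.2, 37.6]), np.float64(0.5)] px [392 152] [437 245]
[-0.888  0.253  1.654  0.     1.234 -2.46 ]
```

View pics/w7.png

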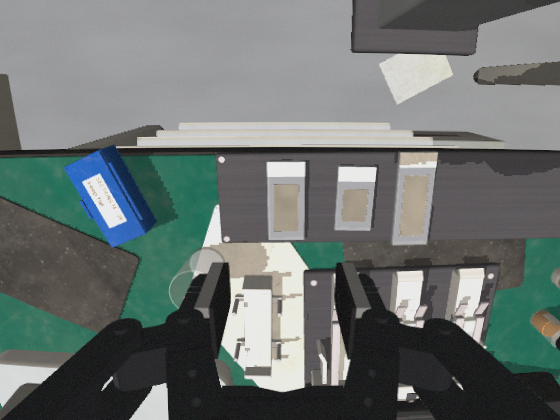

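The picture shows bay 1 and bay 2 loaded (470,300 and 405,300), plate 5 at (286,200), and the rack at (258,325) with the clear cup at (200,275) beside it. Now I grasp plate 5 and measure the rack from the depth.

In the tool's units: 0.19 m / 0.6 = 0.3167, 0.18 m / 0.6 = 0.3.

```bash
python3 -m inch '{"increments": [[-0.0017, 0.0033, 0.1, 0, 0, 0, 0.55], [-0.0017, 0.0033, 0.2, 0, 0, 0, 0.55], [-0.0017, 0.0033, 0.2667, 0, 0, 0, 0.55], [-0.0017, 0.0033, 0.3, 0, 0, 0, 0.55], [-0.0017, 0.0033, 0.3167, 0, 0, 0, 0.55], [-0.0017, 0.0033, 0.3167, 0, 0, 0, 0.55], [-0.0017, 0.0033, 0.3167, 0, 0, 0, 0.3], [-0.0017, 0.0033, 0.3167, 0, 0, 0, 0.3], [-0.0017, 0.0033, 0.3167, 0, 0, 0, 0.3], [-0.0017, 0.0033, 0.3167, 0, 0, 0, 0.3]]}' 60; python3 -m inch '{"increments": [[0, 0, -0.0167, 0, 0, -0.0025, 0.3], [0, 0, -0.0833, 0, 0, -0.0063, 0.3], [0, 0, -0.1283, 0, 0, -0.0063, 0.3], [0, 0, -0.1283, 0, 0, -0.0063, 0.3]]}'
python3 - <<'E'
from h import *
z=np.load('/tmp/wl.npz',allow_pickle=True); i=z['i'].item();p=z['p'];P=pts(i,z['d'])
w=(p.astype(int).min(2)>150)&(P[...,0]>.43)&(P[...,0]<.6)&(P[...,1]<-.36)&(P[...,1]>-.46)
for n,lo,hi,zz in(('pad',.014,.023,.018),('lips',.025,.036,.032)):
    m=(w&(P[...,2]>lo)&(P[...,2]<hi)).astype(np.uint8); c,_=cv2.findContours(m,0,2)
    for k in c:
        if cv2.contourArea(k)>15:
            W=onplane(i,k[:,0,0],k[:,0,1],zz)[:,:2]*1000
            print(n,cv2.contourArea(k),[np.round(a,1) for a in cv2.minAreaRect(W.astype(np.float32))],'px',k[:,0].min(0),k[:,0].max(0))
cv2.imwrite('pics/rk.png',cv2.resize(p[255:395,215:305,::-1],None,fx=4.2,fy=4.2,interpolation=cv2.INTER_CUBIC))
E
```

```text
time_s: 18.77
position: [0.3556, -0.3741, 0.1846]
eef_rot: [-0.002, 1.0, -0.001, 0.001]
force: [1.3, 2.4, 6.6]
finger_gap: 0.391
gripper_force: 59.6
time_s: 19.27
position: [0.3554, -0.3742, 0.2628]
eef_rot: [-0.014, 1.0, -0.002, 0.001]
force: [0.2, -0.8, -0.5]
finger_gap: 0.39
gripper_force: 59.8
pad 1902.5 [array([ 529.2, -407.7]), array([ 30.4, 105. ]), np.float64(89.2)] px [244 293] [271 370]
pad 38.5 [array([ 433.9, -447.8]), array([16.2,  4.4]), np.float64(52.4)] px [209 252] [222 261]
lips 59.5 [array([ 578.2, -408.5]), array([ 4.5, 29.5]), np.float64(0.5)] px [244 375] [270 378]
lips 84.0 [array([ 465.1, -405.9]), array([ 3.5, 29.4]), np.float64(0.2)] px [242 289] [271 292]
lips 17.0 [array([ 430.3, -447.8]), array([5.5, 7.9]), np.float64(0.3)] px [209 257] [217 262]
```

View pics/rk.png

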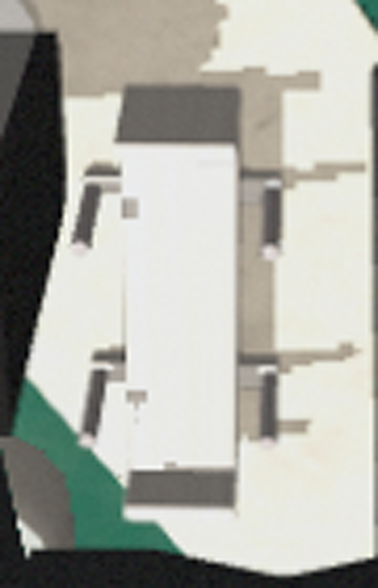

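The rack picture shows the pad (crop 125..235, 140..470), both lips, and the four posts (tops at crop (80,247), (270,251), (88,438), (268,441)). The rack centre is about (0.5217,-0.4075) with yaw of about -0.02. Next, plate 5 goes into bay 3.

In the tool's units: -0.064 m / 0.6 = -0.1067, 0.057 m / 0.6 = 0.095.

```bash
python3 -m inch '{"increments": [[-0.05, 0.0467, 0, 0, 0, 0, 0.3], [-0.1067, 0.095, 0, 0, 0, 0, 0.3], [-0.1067, 0.095, 0.0333, 0, 0, 0, 0.3], [-0.1067, 0.095, 0.075, 0, 0, 0, 0.3], [-0.1067, 0.095, 0.095, 0, 0, 0, 0.3], [-0.1067, 0.095, 0.095, 0, 0, 0, 0.3]]}'; python3 -m inch '{"increments": [[-0.025, 0, 0, 0, 0, 0, 0.3], [-0.05, 0, 0, 0, 0, 0, 0.3], [-0.075, 0, 0, 0, 0, 0, 0.3], [-0.1, 0, 0, 0, 0, 0, 0.3], [-0.1, 0, 0, 0, 0, 0, 0.3]]}'; python3 -m inch '{"increments": [[-0.025, 0, 0, 0, 0, 0, 0.3], [-0.05, 0, 0, 0, 0, 0, 0.3], [-0.0667, 0, 0, 0, 0, 0, 0.3], [-0.0667, 0, 0, 0, 0, 0, 0.3]]}'; python3 -m inch '{"increments": [[-0.0067, 0, 0, 0, 0, 0, 0.3], [-0.015, 0, 0, 0, 0, 0, 0.3], [-0.015, 0, 0, 0, 0, 0, 0.3]]}'
python3 - <<'E'
from h import *
z=np.load('/tmp/wl.npz',allow_pickle=True); i=z['i'].item()
print([onplane(i,u/4.2+215,v/4.2+255,.034)[:2].round(4) for u,v in ((80,247),(270,251),(88,438),(268,441))])
E
```

```text
time_s: 20.02
position: [0.4173, -0.3153, 0.2027]
eef_rot: [-0.014, 1.0, 0.0, -0.001]
force: [-1.0, 0.8, 1.5]
finger_gap: 0.393
gripper_force: 60.7
time_s: 20.65
position: [0.4792, -0.3136, 0.2046]
eef_rot: [-0.014, 1.0, -0.001, 0.001]
force: [5.3, 0.3, 3.8]
finger_gap: 0.39
gripper_force: 60.9
time_s: 21.15
position: [0.5186, -0.3125, 0.2046]
eef_rot: [-0.014, 1.0, -0.001, 0.001]
force: [-1.6, 0.3, 6.9]
finger_gap: 0.389
gripper_force: 61.5
time_s: 21.52
position: [0.5258, -0.3126, 0.2045]
eef_rot: [-0.014, 1.0, 0.0, -0.002]
force: [-24.8, 1.3, 21.1]
finger_gap: 0.39
gripper_force: 62.9
[array([ 0.4919, -0.4297]), array([ 0.4929, -0.3829]), array([ 0.5517, -0.4307]), array([ 0.5523, -0.3837])]
```

All three plates are pushed against their stops (−11, −22 and −25 N). Now I release and go over the 95 mm plate.

In the tool's units: -0.17 m / 0.6 = -0.2833, 0.045 m / 0.6 = 0.075, 0.018 rad / 4 = 0.0045.

```bash
python3 -m inch '{"increments": [[0, 0, 0, 0, 0, 0, 0.55], [0, 0, 0, 0, 0, 0, 0.55], [0, 0, -0.0333, 0, 0, 0, 0.55], [0, 0, -0.1333, 0, 0, 0, 0.55], [0.0833, 0.0333, -0.2333, 0, 0, 0, 0.55], [0.1667, 0.075, -0.2833, 0, 0, 0.0045, 0.55], [0.25, 0.1083, -0.2833, 0, 0, 0.0045, 0.55], [0.25, 0.1083, -0.2833, 0, 0, 0.0045, 0.55], [0.25, 0.1083, -0.2833, 0, 0, 0.0045, 0.55]]}'; python3 look.py;  python3 - <<'E'
from h import *
z=np.load('/tmp/wl.npz',allow_pickle=True); i=z['i'].item();p=z['p']
q=proj(i,[[.44,-.36,.02],[.44,-.13,.02],[.6,-.36,.02],[.6,-.13,.02]])
u0,v0=q.min(0).astype(int).clip(0);u1,v1=q.max(0).astype(int); print(u0,v0,u1,v1)
a=p[v0:v1,u0:u1,::-1]
cv2.imwrite('pics/w8c.png',cv2.resize(a,None,fx=3.2,fy=3.2,interpolation=cv2.INTER_CUBIC)[:600,:800])
E
```

```text
time_s: 22.65
position: [0.3749, -0.2515, 0.3746]
eef_rot: [-0.005, 1.0, -0.001, 0.001]
force: [1.5, 0.0, -0.2]
finger_gap: 0.549
gripper_force: 0.0
plate [array([ 373.1, -309.4]), array([36. , 65.2]), np.float64(89.4)] px [203 141] [242 208]
plate [array([ 374.4, -250.8]), array([94.4, 35.9]), np.float64(0.7)] px [265 127] [304 224]
174 241 403 368
```

View pics/w8c.png

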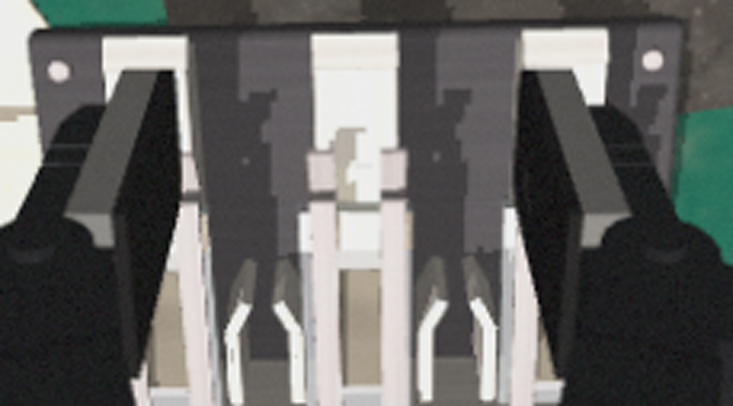

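Rear edges in all three bays line up at crop y≈207, just past the toes, so the stage is loaded. Now I grasp the 95 mm plate and move over the rack.

In the tool's units: 0.19 m / 0.6 = 0.3167, 0.06 m / 0.6 = 0.1.

```bash
python3 -m inch '{"increments": [[0, 0.0017, 0.1, 0, 0, 0, 0.55], [0, 0.0017, 0.2, 0, 0, 0, 0.55], [0, 0.0017, 0.2667, 0, 0, 0, 0.55], [0, 0.0017, 0.3, 0, 0, 0, 0.55], [0, 0.0017, 0.3167, 0, 0, 0, 0.55], [0, 0.0017, 0.3167, 0, 0, 0, 0.55], [0, 0.0017, 0.3167, 0, 0, 0, 0.3], [0, 0.0017, 0.3167, 0, 0, 0, 0.3], [0, 0.0017, 0.3167, 0, 0, 0, 0.3], [0, 0.0017, 0.3167, 0, 0, 0, 0.3]]}' 40; python3 -m inch '{"increments": [[0, 0, -0.0167, 0, 0, 0, 0.3], [0, 0, -0.1, 0, 0, 0.0025, 0.3], [0, 0, -0.1833, 0, 0, 0.007, 0.3], [0, 0, -0.2, 0, 0, 0.007, 0.3], [0, 0, -0.2, 0, 0, 0.007, 0.3]]}'; python3 look.py
```

```text
time_s: 23.95
position: [0.375, -0.2506, 0.184]
eef_rot: [-0.005, 1.0, -0.001, 0.001]
force: [0.9, 0.6, 5.9]
finger_gap: 0.403
gripper_force: 40.6
time_s: 24.58
position: [0.3746, -0.2503, 0.3034]
eef_rot: [0.009, 1.0, -0.0, 0.0]
force: [-0.5, -0.1, -1.4]
finger_gap: 0.404
gripper_force: 40.3
plate [array([ 373.1, -309.5]), array([36.5, 64.7]), np.float64(89.2)] px [178 159] [231 240]
```

In the tool's units: -0.154 m / 0.6 = -0.2567, -0.15 m / 0.6 = -0.25.

```bash
python3 -m inch '{"increments": [[-0.0667, -0.0667, 0, 0, 0, 0, 0.3], [-0.1333, -0.1333, 0, 0, 0, 0, 0.3], [-0.2, -0.2, 0, 0, 0, 0, 0.3], [-0.25, -0.2567, 0, 0, 0, 0, 0.3], [-0.25, -0.2567, 0, 0, 0, 0, 0.3], [-0.25, -0.2567, 0.0833, 0, 0, 0, 0.3], [-0.25, -0.2567, 0.1333, 0, 0, 0, 0.3], [-0.25, -0.2567, 0.1583, 0, 0, 0, 0.3], [-0.25, -0.2567, 0.175, 0, 0, 0, 0.3], [-0.25, -0.2567, 0.1833, 0, 0, 0, 0.3], [-0.25, -0.2567, 0.1833, 0, 0, 0, 0.3]]}'
```

```text
time_s: 26.0
position: [0.522, -0.4071, 0.1936]
eef_rot: [0.009, 1.0, -0.0, 0.0]
force: [-0.0, 0.6, 0.0]
finger_gap: 0.402
gripper_force: 40.3
```

In the tool's units: 0.151 m / 0.6 = 0.2517, -0.13 m / 0.6 = -0.2167.

```bash
python3 -m inch '{"increments": [[0, 0, 0.0017, 0, 0, 0, 0.52], [0, 0, 0.0017, 0, 0, 0, 0.52], [0, 0, -0.05, 0, 0, 0, 0.52], [0, 0, -0.15, 0, 0, 0, 0.52], [0, 0, -0.2167, 0, 0, 0, 0.52], [0.0833, 0.05, -0.2167, 0, 0, 0, 0.55], [0.1667, 0.1, -0.2167, 0, 0, 0, 0.55], [0.2517, 0.1583, -0.2167, 0, 0, 0, 0.55], [0.2517, 0.1583, -0.2167, 0, 0, 0, 0.55], [0.2517, 0.1583, -0.2167, 0, 0, 0, 0.55]]}'; python3 look.py; python3 - <<'E'
from h import *
i=imaging.camera_info('scene');
for n in ('scene','side'):
    p,d,i=snap(n); P=pts(i,d)
    m=((P[...,0]>.45)&(P[...,0]<.6)&(abs(P[...,1]+.407)<.03)&(P[...,2]>.01)&(P[...,2]<.04))
    q=P[m]
    for a in np.arange(.46,.585,.012):
        s=q[(abs(q[:,0]-a)<.006)&(abs(q[:,1]+.407)<.014)]; print(n,round(a,3),len(s),np.median(s[:,2]).round(4) if len(s) else '')
E
```

```text
time_s: 27.25
position: [0.3731, -0.3098, 0.3242]
eef_rot: [0.009, 1.0, -0.001, 0.001]
force: [0.8, -0.8, 0.4]
finger_gap: 0.549
gripper_force: 0.0
plate [array([ 372.8, -309.2]), array([35.8, 65.2]), np.float64(89.2)] px [262 153] [307 230]
scene 0.46 115 0.0234
scene 0.472 41 0.0304
scene 0.484 63 0.0245
scene 0.496 91 0.0247
scene 0.508 83 0.025
scene 0.52 89 0.025
scene 0.532 86 0.025
scene 0.544 81 0.0246
scene 0.556 77 0.0248
scene 0.568 52 0.0242
scene 0.58 124 0.027
side 0.46 8 0.0317
side 0.472 70 0.0238
side 0.484 97 0.0243
side 0.496 93 0.024
side 0.508 104 0.0242
side 0.52 96 0.0241
side 0.532 100 0.0243
side 0.544 99 0.0243
side 0.556 91 0.0244
side 0.568 88 0.0233
side 0.58 107 0.0237
```

The long plate lies flat on the pad, with its top at 0.024 all along. Now the short plate.

In the tool's units: 0.139 m / 0.6 = 0.2317, 0.125 m / 0.6 = 0.2083.

```bash
python3 -m inch '{"increments": [[0, 0, 0.0833, 0, 0, 0, 0.55], [0, 0, 0.1667, 0, 0, 0, 0.55], [0, 0, 0.2083, 0, 0, 0, 0.55], [0, 0, 0.2317, 0, 0, 0, 0.55], [0, 0, 0.2317, 0, 0, 0, 0.55], [0, 0, 0.2317, 0, 0, 0, 0.3], [0, 0, 0.2317, 0, 0, 0, 0.3], [0, 0, 0.2317, 0, 0, 0, 0.3], [0, 0, 0.2317, 0, 0, 0, 0.3]]}' 40; python3 -m inch '{"increments": [[0, 0, -0.0167, 0, 0, 0, 0.3], [0, 0, -0.1, 0, 0, 0, 0.3], [0, 0, -0.1833, 0, 0, 0, 0.3], [0, 0, -0.2, 0, 0, 0, 0.3], [0, 0, -0.2, 0, 0, 0, 0.3]]}'
```

```text
time_s: 28.52
position: [0.373, -0.3096, 0.1852]
eef_rot: [0.009, 1.0, -0.001, 0.001]
force: [-0.6, 0.0, 6.7]
finger_gap: 0.399
gripper_force: 40.7
time_s: 29.15
position: [0.3725, -0.3092, 0.3045]
eef_rot: [0.009, 1.0, -0.0, 0.0]
force: [0.1, -0.5, -1.3]
finger_gap: 0.401
gripper_force: 40.1
```

In the tool's units: -0.151 m / 0.6 = -0.2517, -0.095 m / 0.6 = -0.1583.

```bash
python3 -m inch '{"increments": [[-0.0833, -0.05, 0, 0, 0, 0, 0.3], [-0.1667, -0.1, 0, 0, 0, 0, 0.3], [-0.2517, -0.1583, 0, 0, 0, 0, 0.3], [-0.2517, -0.1583, 0, 0, 0, 0, 0.3], [-0.2517, -0.1583, 0.0833, 0, 0, 0, 0.3], [-0.2517, -0.1583, 0.1333, 0, 0, 0, 0.3], [-0.2517, -0.1583, 0.1583, 0, 0, 0, 0.3], [-0.2517, -0.1583, 0.1733, 0, 0, 0, 0.3], [-0.2517, -0.1583, 0.1733, 0, 0, 0, 0.3]]}'
```

```text
time_s: 30.28
position: [0.522, -0.4071, 0.2008]
eef_rot: [0.009, 1.0, -0.0, 0.0]
force: [-0.7, -0.0, -0.2]
finger_gap: 0.4
gripper_force: 40.1
```

In the tool's units: -0.245 m / 0.6 = -0.4083, 0.166 m / 0.6 = 0.2767, -0.046 rad / 4 = -0.0115.

```bash
python3 -m inch '{"increments": [[0, 0, 0.0017, 0, 0, 0, 0.52], [0, 0, 0.0017, 0, 0, 0, 0.52], [0, 0, -0.05, 0, 0, 0, 0.52], [0, 0, -0.15, 0, 0, 0, 0.52], [0, 0, -0.25, 0, 0, 0, 0.52], [0, 0, -0.35, 0, 0, -0.005, 0.75], [0, 0, -0.4083, 0, 0, -0.0115, 0.75], [-0.05, 0.0833, -0.4083, 0, 0, -0.0115, 0.75], [-0.1167, 0.15, -0.4083, 0, 0, -0.0115, 0.75], [-0.1667, 0.2167, -0.4083, 0, 0, -0.0115, 0.75], [-0.2233, 0.2767, -0.4083, 0, 0, -0.0115, 0.75], [-0.2233, 0.2767, -0.4083, 0, 0, -0.0115, 0.75]]}'; python3 - <<'E'
from h import *
for n in ('scene','side'):
    p,d,i=snap(n); P=pts(i,d)
    q=P[(abs(P[...,0]-.522)<.06)&(abs(P[...,1]+.407)<.012)&(P[...,2]>.01)&(P[...,2]<.045)]
    print(n,[(round(a,3),np.median(q[abs(q[:,0]-a)<.006][:,2]).round(4)) for a in np.arange(.472,.58,.012)])
    t=P[(P[...,0]>.58)&(P[...,0]<.75)&(abs(P[...,1]+.245)<.015)&(P[...,2]>.15)&(P[...,2]<.246)]
    print('tab',len(t),np.percentile(t,[2,50,98],axis=0).round(3).tolist())
    yy=P[(P[...,0]>.58)&(P[...,0]<.75)&(abs(P[...,1]+.245)<.05)&(P[...,2]>.215)&(P[...,2]<.235)][:,1]; print(np.percentile(yy,[3,97]))
E
```

```text
time_s: 31.78
position: [0.6606, -0.2405, 0.4448]
eef_rot: [-0.016, 1.0, 0.0, -0.0]
force: [-0.3, -0.4, 0.2]
finger_gap: 0.752
gripper_force: 0.0
scene [(np.float64(0.472), np.float64(0.0305)), (np.float64(0.484), np.float64(0.0249)), (np.float64(0.496), np.float64(0.0305)), (np.float64(0.508), np.float64(0.0307)), (np.float64(0.52), np.float64(0.0313)), (np.float64(0.532), np.float64(0.031)), (np.float64(0.544), np.float64(0.031)), (np.float64(0.556), np.float64(0.03)), (np.float64(0.568), np.float64(0.0241))]
tab 671 [[0.64, -0.26, 0.152], [0.649, -0.246, 0.199], [0.661, -0.231, 0.238]]
[-0.2626896  -0.22554581]
side [(np.float64(0.472), np.float64(0.0243)), (np.float64(0.484), np.float64(0.0242)), (np.float64(0.496), np.float64(0.03)), (np.float64(0.508), np.float64(0.03)), (np.float64(0.52), np.float64(0.0304)), (np.float64(0.532), np.float64(0.0307)), (np.float64(0.544), np.float64(0.0305)), (np.float64(0.556), np.float64(0.0285)), (np.float64(0.568), np.float64(0.0233))]
tab 370 [[0.641, -0.26, 0.152], [0.651, -0.246, 0.205], [0.667, -0.231, 0.237]]
[-0.26311728 -0.22696272]
```

Both look-alikes lie flat: the long plate's top is at 0.024 and the short one on it is at 0.030. Next I pinch the tab.

In the tool's units: 0.067 m / 0.6 = 0.1117, -0.004 m / 0.6 = -0.0067.

```bash
python3 -m inch '{"increments": [[0.0033, -0.0067, 0.0333, 0, 0, 0, 0.75], [0.0033, -0.0067, 0.075, 0, 0, 0, 0.75], [0.0033, -0.0067, 0.1, 0, 0, 0, 0.75], [0.0033, -0.0067, 0.1117, 0, 0, 0, 0.75], [0.0033, -0.0067, 0.1117, 0, 0, 0, 0.3], [0.0033, -0.0067, 0.1117, 0, 0, 0, 0.3], [0.0033, -0.0067, 0.1117, 0, 0, 0, 0.3], [0.0033, -0.0067, 0.1117, 0, 0, 0, 0.3], [0.0033, -0.0067, 0.1117, 0, 0, 0, 0.3]]}' 20
```

```text
time_s: 33.0
position: [0.6573, -0.244, 0.3796]
eef_rot: [-0.016, 1.0, 0.003, -0.001]
force: [-14.5, 29.7, 8.1]
finger_gap: 0.468
gripper_force: 19.4
```

In the tool's units: 0.208 m / 0.6 = 0.3467, 0.18 m / 0.6 = 0.3.

```bash
python3 -m inch '{"increments": [[0.03, 0.0033, -0.0067, 0, 0, 0, 0.3], [0.0633, 0.0033, -0.01, 0, 0, 0, 0.3], [0.1183, 0.0033, -0.005, 0, 0, 0, 0.3], [0.1717, 0.0033, 0.01, 0, 0, 0, 0.3], [0.2217, 0.0033, 0.035, 0, 0, 0, 0.3], [0.265, 0.0033, 0.0683, 0, 0, 0, 0.3], [0.3, 0.0033, 0.1117, 0, 0, 0, 0.3], [0.3267, 0.0033, 0.16, 0, 0, 0, 0.3], [0.3433, 0.0033, 0.2133, 0, 0, 0, 0.3], [0.3467, 0.0033, 0.2417, 0, 0, 0, 0.3], [0.3467, 0.0033, 0.25, 0, 0, 0, 0.3], [0.3467, 0.0033, 0.25, 0, 0, 0, 0.3]]}'
```

```text
time_s: 34.5
position: [0.4482, -0.25, 0.2272]
eef_rot: [-0.014, 1.0, 0.003, -0.003]
force: [-12.7, 17.0, 0.6]
finger_gap: 0.462
gripper_force: 25.0
```

In the tool's units: -0.2 m / 0.6 = -0.3333, 0.05 m / 0.6 = 0.0833.

```bash
python3 -m inch '{"increments": [[0, 0, 0, 0, 0, 0, 0.8], [0, 0, 0, 0, 0, 0, 0.8], [0, 0, 0, 0, 0, 0, 0.8], [0, 0, -0.0667, 0, 0, 0, 0.8], [0, 0, -0.1667, 0, 0, 0, 0.8], [0.0833, 0, -0.2667, 0, 0, 0, 0.8], [0.0833, 0, -0.3333, 0, 0, 0, 0.8], [0.0833, 0, -0.3333, 0, 0, 0, 0.8], [0.0833, 0, -0.3333, 0, 0, 0, 0.8], [0.0833, 0, -0.3333, 0, 0, 0, 0.8], [0.0833, 0, -0.3333, 0, 0, 0, 0.8], [0.0833, 0, -0.3333, 0, 0, 0, 0.8]]}'; python3 -m inch '{"increments": [[0, 0, 0, 0, 0, 0, 0.8], [0, 0, 0, 0, 0, 0, 0.8], [0, 0, 0, 0, 0, 0, 0.8], [0, 0, 0, 0, 0, 0, 0.8], [0, 0, 0, 0, 0, 0, 0.8], [0, 0, 0, 0, 0, 0, 0.8], [0, 0, 0, 0, 0, 0, 0.8], [0, 0, 0, 0, 0, 0, 0.8]]}'; python3 look.py; python3 - <<'E'
from h import *
z0=np.load('/tmp/w1.npz',allow_pickle=True)
for n in ('wrist','scene','side'):
    p,d,i=snap(n,'fin_%s.png'%n); P=pts(i,d)
    for nm,c in(('tab',(.452,-.249)),('front',(.481,-.30)),('front2',(.481,-.20))):
        q=P[(abs(P[...,0]-c[0])<.006)&(abs(P[...,1]-c[1])<.012)&(d>0)]; print(n,nm,len(q),np.median(q[:,2]).round(4) if len(q) else '')
    for nm,c in(('v1',(.5238,-.0726)),('v2',(.47,-.0601))):
        q=P[(abs(P[...,0]-c[0])<.02)&(abs(P[...,1]-c[1])<.02)&(P[...,2]>.02)]; print(n,nm,len(q),np.percentile(q[:,2],97).round(3) if len(q) else '')
print(status.get_obs()['position'],status.get_obs()['force'])
E
```

```text
time_s: 36.0
position: [0.3992, -0.2528, 0.4277]
eef_rot: [-0.014, 1.0, 0.0, -0.0]
force: [1.3, -0.0, -0.2]
finger_gap: 0.803
gripper_force: 0.0
time_s: 37.0
position: [0.3991, -0.2528, 0.4282]
eef_rot: [-0.014, 1.0, -0.0, 0.0]
force: [-0.7, 0.0, -0.3]
finger_gap: 0.8
gripper_force: 0.0
wrist tab 384 0.0691
wrist front 555 0.06
wrist front2 592 0.0631
wrist v1 674 0.058
wrist v2 720 0.058
scene tab 222 0.0258
scene front 149 0.0608
scene front2 104 0.0659
scene v1 217 0.058
scene v2 213 0.057
side tab 128 0.0262
side front 51 0.0673
side front2 43 0.0678
side v1 170 0.056
side v2 169 0.056
[ 0.39904189 -0.25279827  0.42815872] [-0.06671614  0.61764679  0.02330784]
```

```bash
python3 - <<'E'
from h import *
p,d,i=snap('side'); P=pts(i,d)
q=P[(abs(P[...,0]-.522)<.06)&(abs(P[...,1]+.407)<.012)&(P[...,2]>.01)&(P[...,2]<.045)]
print([(round(float(a),3),float(np.median(q[abs(q[:,0]-a)<.006][:,2]).round(4))) for a in np.arange(.472,.58,.012)])
from rig import workorder
print(workorder.sign_off())
E
```

```text
[(0.472, 0.0237), (0.484, 0.0244), (0.496, 0.0303), (0.508, 0.0301), (0.52, 0.0305), (0.532, 0.0307), (0.544, 0.0303), (0.556, 0.0288), (0.568, 0.0237)]
the job is handed in; nothing more can be done
None
```

I handed the job in at about 37 s of robot time; the sign-off returned no verdict. The three 80 mm plates are home in bays 1 to 3, with clip snap judged from stop forces and pictures, not read directly. The 95 mm and 65 mm plates lie flat in the rack, the cover is shut, and both vials are upright.

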